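# Slide a battery end plate out over the shelf end

## Task

Set out the slotted aluminium end plate so that the next pair of hands can take it by its edge: only pushing it, never gripping or lifting it, bring it flush against the back stop of the dark riser shelf, with about a third of its length sticking out past the end of the shelf that it already lies nearer to. Leave the plain plate and everything else where they are, and finish with the hand clear.

Things in the scene. Friction and masses are not known exactly. Their poses are not given: they have to be found in the camera images.
- end_plate: Plate to push: bare aluminium, flat on the shelf, 130 mm long (its y), 100 wide (x), 5 thick, 0.12 to 0.24 kg, with two strap slots 56 (along x) by 12 mm, 40 mm either side of its centre. Origin: centre of underside, z up. Starts in either half of the shelf, skewed up to 0.2 rad, forward of the back stop, outer short edge some 20 mm or more inside the shelf end.
- shelf: Fixed dark steel riser shelf, 580 mm long (its y), 170 deep (x, +x is the back). Origin: centre of its footprint at bench level; flat top face 70 mm above; open ends at y = -290 and +290. Back stop along the whole rear edge, 16 high, front face at x = +81. No lip at the front (x = -85) or ends. Bench equipment: under 145 high and 60 mm or more behind it; under 195 high and 80 or more beyond its ends.
- plain_plate: Bystander: aluminium plate of the same size, without slots, flat on the other half of the shelf. Origin at the centre of its underside.
- tape_roll: Bystander: amber tape roll, 58 mm across, 19 mm high, lying flat on the shelf near its middle, between the two plates. Origin at the centre of its underside.
- cell_block: Bystander: blue holder with eight red cells, 46 x 88 x 67 mm high, on the bench in front of the shelf. Origin at the centre of its underside.
- multimeter: Bystander: hand multimeter lying on the bench, 170 x 80 x 34 mm. Origin at the centre of its underside.
- screwdriver: Bystander: screwdriver lying on the bench in front of the shelf, 190 mm long along its x. Origin on its underside.
- strip_spool: Bystander: grey flanged spool lying flat on the bench, 90 mm across, 19 mm high. Origin at the centre of its underside.

How it is judged:
By the outcome, as a careful person would: the job done as asked, in the order asked, and still so for the second after the job is handed in, with the robot touching nothing.
It also fails if it takes over 48 s, if anything falls off the work surface, if the arm or the gripper's body presses on something with over 40 N, if the wrist force passes 120 N, or if a joint passes its speed limit or range.

## Robot

A 6-joint arm with a two-finger parallel gripper is mounted at the origin on the work surface. World frame = base frame: x ahead of the robot, y to its left, z up, the work surface at z = 0. Lengths are in mm, angles in degrees, forces in N, time in s.
With the tool pointing down it reaches from about 350 to 850 mm from the base axis. Payload 8.1 kg.
Tool frame: the origin (TCP) lies at the very end of the fingers, on their centre line; the grasp point (between the pads) lies behind it (grip_point_offset is the z of the grasp point in the tool frame, in mm); z points along the fingers, y is the direction in which the jaws open and shut (so a half turn about z gives the same grasp; the last joint's range is limited). The gripper opens to 85 mm and grips with 20 to 120 N. Pads are 22 mm wide; open, the fingers measure 114 mm over their backs; the gripper's body (76 mm by 85 mm) begins 54 mm behind the grasp point. The pads swing forward as they close: fully open they stand 13 mm farther back than shut.
Start: joints at [-68.09, 7.471, 85.268, -0, 87.261, -4.893], TCP at [270.574, -535.532, 192.192] pointing down, gripper open.
Joint ranges: [-169.43, 169.43], [-51.17, 129.36], [1.28, 143.12], [-76.62, 256.62], [0, 156.53], [-152.29, 152.29]. Speed limits (degrees/s): [136.94, 136.94, 159.86, 180, 180, 180].

## Interface

Orientations are given as [roll, pitch, yaw] about the fixed x, y, z axes, in that order (R = Rz(yaw) Ry(pitch) Rx(roll)).
In Python, from bench import * gives the robot as it stands.
- The arm moves only by the tool drive_tool, never from a script. Its argument "commands" is text: rows parted by semicolons, each of 6 numbers parted by spaces: the shift along the tool's x, y, z in m, then the turn, a rotation vector about the tool's x, y, z in rad. A call has 1 to 10 rows; each row shifts and turns the commanded pose from where the row before left it, along the tool's axes as they then stand; what a row does not reach is not made up. A row lasts 1/10 s, in which the tool goes at most 50 mm and 8.59 degrees, less where a joint would pass 70% of its speed; a pose out of reach is approached as far as the arm can. A call is refused whole if a number of a shift passes 0.05 or a number of a turn 0.15, either way. A call with a gripper value outside its range is refused whole. "hand" is the finger opening in m, from 0 to 0.0854, set as the call begins (left out, the last holds). The fingers move at their own pace and stop on an object; "grip_force" is the grip in N (left out, the last holds). Time passes only in rows, so rows that do not move let the fingers close. It gives the time, the measured TCP pose, the force and the opening at its end, in the units of the state.
- sense(): the state, without advancing time (a new reading comes with each control period).
- snapshot(name): name is "side" or "top" or "wrist"; returns a dict with "img" (480x640x3 uint8, blue, green, red), "K" (3x3 intrinsics, pixels), "world_to_cam" (4x4, takes a point from world to camera coordinates); the wrist camera has in their place "tool_from_camera" (4x4, takes a point from camera to tool coordinates, whose origin is the TCP and whose axes are the flange's). Camera axes: x right, y up, looking along -z (the intrinsics and any distortion apply to the point x, -y, -z); pixel columns grow to the right and rows downward; lengths in mm; the calibration is good to about 2 mm. The wrist camera is an equidistant fisheye: a pixel r from the principal point sees the ray r / f radians off the axis. A picture is of the moment at which its call begins: read the wrist's pose just before it. There is no depth.
- hand_in(): hands the job in, once; it reports no verdict.
The state is a dict: "time": time; "joint_pos": joint angles; "qd": joint speeds; "joint_efforts": joint torques, N m; "tool_pos": TCP position; "tcp_rot": TCP orientation; "ft_force": force on the tool from outside, world axes, zero at the start; "wrist_torque": the same for the moment, N m; "finger_gap": finger opening in mm.
Only numpy, scipy, OpenCV 4.12 (cv2) and the standard library are available. Lean on these libraries where they do the work, as an engineer would, in place of code of your own. Each camera call takes 0.05 s, during which the arm holds its last target.

## Working session

There is one attempt and no reset: what is moved stays moved. The work goes in short steps, Python scripts to look and compute and a tool call to move; the robot and the scene stay as the last step left them, time stands still between calls to the robot, and variables do not carry over. Pictures are saved under pics/ and viewed, and the job is handed in when it is done.

Besides the shell and the picture viewer there is one more tool, called after "Emit:" in YAML: its name, and indented under it one key for each argument. drive_tool: Moves the arm, as the interface text tells. Its arguments: {"type":"object","properties":{"commands":{"type":"string"},"hand":{"type":"number"},"grip_force":{"type":"number"}},"required":["commands"]}

```bash
mkdir -p pics; ls
python3 - <<'E'
from bench import *
import cv2
s=sense();print(s)
for n in("top","side"):
    d=snapshot(n);cv2.imwrite(f"pics/{n}0.png",d["img"]);print(n,d["K"],d["world_to_cam"],[k for k in d])
E
```

```text
pics
{'time': 0.0, 'joint_pos': array([-6.80909756e+01,  7.51458119e+00,  8.53309940e+01,  3.09187046e-04,
        8.72628661e+01, -4.89234573e+00]), 'qd': array([-0.02621932,  0.02283838,  0.01740053, -0.05566735, -0.05583926,
       -0.05795732]), 'joint_efforts': array([ 1.94902168e-03, -5.69389987e+01, -5.00555706e+01,  9.91979687e-05,
        1.42883405e-02, -3.12701775e-05]), 'tool_pos': array([ 270.32691239, -534.93139922,  191.13358069]), 'tcp_rot': array([-1.79891980e+02, -9.55596543e-03,  2.68013461e+01]), 'ft_force': array([ 0.52156557, -0.00362702,  0.08225694]), 'wrist_torque': array([-6.41991402e-02,  7.94579841e-05,  2.06472693e-02]), 'finger_gap': 85.18349981932401}
top [[489.41132868   0.         321.54379641]
 [  0.         489.41132868 243.11986076]
 [  0.           0.           1.        ]] [[-1.23349446e-03 -9.99712458e-01 -2.39474207e-02 -3.18999675e+01]
 [ 9.96289166e-01 -3.28949125e-03  8.60062652e-02 -4.43643970e+02]
 [-8.60603097e-02 -2.37524676e-02  9.96006749e-01 -1.01076353e+03]
 [ 0.00000000e+00  0.00000000e+00  0.00000000e+00  1.00000000e+00]] ['img', 'K', 'world_to_cam']
side [[569.20013514   0.         324.39918984]
 [  0.         569.20013514 243.07343044]
 [  0.           0.           1.        ]] [[-9.92229517e-01 -1.23718484e-01 -1.32031144e-02  4.29694736e+02]
 [ 7.62063427e-02 -6.88179976e-01  7.21526793e-01 -1.14134887e+02]
 [-9.83523200e-02  7.14914021e-01  6.92260619e-01 -1.21382089e+03]
 [ 0.00000000e+00  0.00000000e+00  0.00000000e+00  1.00000000e+00]] ['img', 'K', 'world_to_cam']
```

View pics/top0.png

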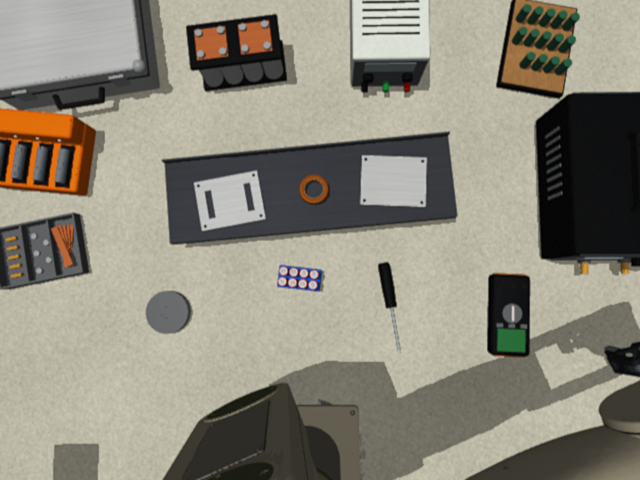

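View pics/side0.png

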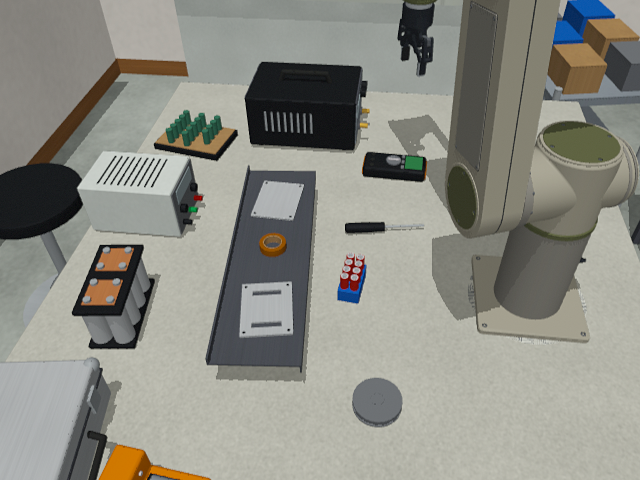

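The top view shows the slotted plate at about (230,200), in the left (+y) half of the shelf. The tape roll is at (314,189), the plain plate at (393,181), and the shelf's left end at x≈165-170 px.

```bash
cat > h.py <<'E'
from bench import *
import cv2, numpy as np
def ray(d,px,z):
    K=d["K"];W=d["world_to_cam"];R=W[:3,:3];t=W[:3,3]
    c=-R.T@t
    p=np.atleast_2d(px).astype(float)
    v=np.c_[(p[:,0]-K[0,2])/K[0,0],-(p[:,1]-K[1,2])/K[1,1],-np.ones(len(p))]@R
    return (c+v*((z-c[2])/v[:,2])[:,None])[:,:2]
def proj(d,P):
    q=np.atleast_2d(P)@d["world_to_cam"][:3,:3].T+d["world_to_cam"][:3,3]
    K=d["K"];return np.c_[K[0,0]*q[:,0]/-q[:,2]+K[0,2],K[1,1]*q[:,1]/q[:,2]+K[1,2]]
def plates(d,name):
    hsv=cv2.cvtColor(d["img"],cv2.COLOR_BGR2HSV)
    m=((hsv[...,2]>150)&(hsv[...,1]<25)).astype(np.uint8)
    roi=np.zeros_like(m)
    if name=="top": roi[125:245,155:470]=1
    else: roi[160:375,205:318]=1
    m*=roi
    out=[]
    for c in cv2.findContours(m,cv2.RETR_EXTERNAL,cv2.CHAIN_APPROX_NONE)[0]:
        if cv2.contourArea(c)>800:
            w=ray(d,c[:,0,:],75.0)
            r=cv2.minAreaRect(w.astype(np.float32)); out.append((cv2.contourArea(c),r))
    return out
E
python3 - <<'E'
from h import *
for n in("top","side"):
    d=snapshot(n); g=d["img"]
    for a in plates(d,n): print(n,a[0],np.round(a[1][0],1),np.round(a[1][1],1),round(a[1][2],2),cv2.boxPoints(a[1]).round(0).tolist())
    hsv=cv2.cvtColor(g,cv2.COLOR_BGR2HSV)
    m=(hsv[...,2]<95).astype(np.uint8)*255
    cv2.imwrite(f"pics/m_{n}.png",m)
    x=(150,125,470,255) if n=="top" else (195,155,330,385)
    c=g[x[1]:x[3],x[0]:x[2]]; f=2.5
    cv2.imwrite(f"pics/c_{n}.png",cv2.resize(c,None,fx=f,fy=f,interpolation=cv2.INTER_CUBIC))
E
```

```text
top 3025.0 [525.9 151.8] [ 99.8 129.4] 10.6 [[465.0, 206.0], [489.0, 79.0], [587.0, 97.0], [563.0, 225.0]]
top 3048.0 [ 564.  -177.7] [129.4  99.2] 87.55 [[512.0, -240.0], [611.0, -245.0], [616.0, -115.0], [517.0, -111.0]]
side 2570.0 [526.8 152.8] [ 99.4 130.3] 10.8 [[466.0, 207.0], [490.0, 79.0], [588.0, 98.0], [563.0, 226.0]]
side 927.5 [449.3  62.7] [ 19.5 462.2] 7.64 [[409.0, 290.0], [470.0, -168.0], [490.0, -165.0], [428.0, 293.0]]
side 1394.5 [ 565.  -175.9] [132.1  98.8] 87.49 [[513.0, -240.0], [611.0, -244.0], [617.0, -112.0], [518.0, -108.0]]
side 4841.0 [560.5 -55.6] [283.5 609.8] 15.73 [[341.0, 199.0], [507.0, -388.0], [780.0, -311.0], [614.0, 276.0]]
```

View pics/c_top.png

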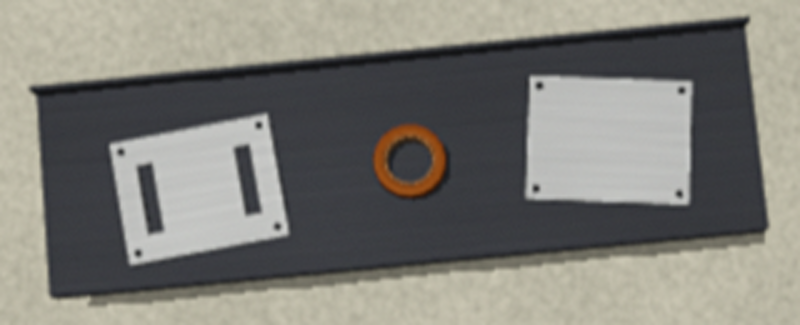

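View pics/c_side.png

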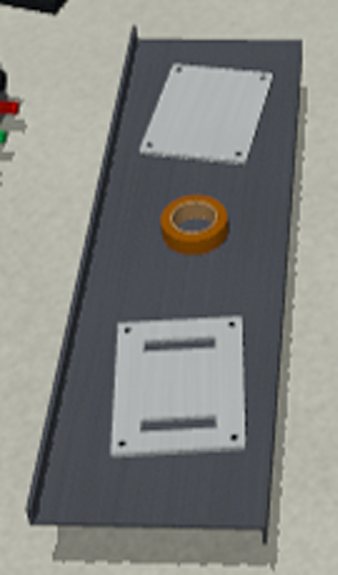

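Run:
```python
from h import *
d=snapshot("top"); g=d["img"].astype(int)
print("cam",-d["world_to_cam"][:3,:3].T@d["world_to_cam"][:3,3])
m=((g[...,0]>=g[...,2])&(g.max(2)<110)).astype(np.uint8)
# front edge: per column lowest shelf px
fr=[];bk=[];lf=[];rt=[]
def edge(v,i,dirn):  # subpixel crossing of brightness
    return None
V=g.sum(2)/3
for c in range(185,445,4):
    col=np.flatnonzero(m[125:260,c])+125; fr.append((c,col.max()+.5)); 
    # backstop: dark band; print profile later
    bk.append((c,col.min()-.5))
for r in range(172,235,3):
    row=np.flatnonzero(m[r,150:470])+150
    lf.append((row.min()-.5,r))
for r in range(150,210,3):
    row=np.flatnonzero(m[r,150:470])+150
    rt.append((row.max()+.5,r))
def fit(px,z):
    w=ray(d,px,z).astype(np.float32)
    vx,vy,x,y=cv2.fitLine(w,cv2.DIST_HUBER,0,.01,.01).ravel()
    res=np.abs((w-[x,y])@[-vy,vx]).max()
    return np.array([x,y]),np.array([vx,vy]),res
F=fit(fr,70);B=fit(bk,86);L=fit(lf,70);R=fit(rt,70)
for n,q in zip("FBLR",(F,B,L,R)): print(n,q, np.degrees(np.arctan2(q[1][1],q[1][0])))
def isect(a,b):
    s=np.linalg.solve(np.c_[a[1],-b[1]],b[0]-a[0]);return a[0]+s[0]*a[1]
print("FL",isect(F,L),"FR",isect(F,R),"len",np.linalg.norm(isect(F,L)-isect(F,R)))
nrm=np.array([-F[1][1],F[1][0]])
print("depth F-B",(B[0]-F[0])@nrm)
print(V[140:175,300].astype(int)); print(V[225:245,300].astype(int))
print(V[200,160:180].astype(int))
```

```text
cam [ 354.97170981  -57.35828575 1044.1195323 ]
F (array([466.4958  , -32.696617], dtype=float32), array([ 0.09023091, -0.9959209 ], dtype=float32), np.float32(1.291655)) -84.823105
B (array([634.6325  , -18.198153], dtype=float32), array([ 0.09078   , -0.99587095], dtype=float32), np.float32(1.0837376)) -84.79151
L (array([524.1249, 278.7382], dtype=float32), array([0.9956732 , 0.09292445], dtype=float32), np.float32(0.8680806)) 5.3318706
R (array([ 555.8452 , -297.64392], dtype=float32), array([0.9957187 , 0.09243527], dtype=float32), np.float32(1.0265124)) 5.303722
FL [438.99942 270.79358] FR [ 491.04517 -303.6595 ] len 576.8059
depth F-B 168.75908
[172 172 179 182 181 156  96  50  26  23  42  58  60  59  59  61  60  59
  61  61  60  60  60  59  59  60  60  61  59  61  60  60  62  61  60]
[ 62  62  63  62  63  58  48  60  94 107 104 110 142 175 180 177 173 170
 171 178]
[186 188 186 183 182 185 162  91  58  59  61  60  61  62  62  62  62  61
  62  62]
```

```bash
cat >> h.py <<'E'
O=np.array([549.0,-8.8]); A=np.radians(5.23)
ex=np.array([np.cos(A),np.sin(A)]); ey=np.array([-ex[1],ex[0]])
def sh(p):
    p=np.atleast_2d(p)[:,:2]-O; return np.c_[p@ex,p@ey].round(1)
E
python3 - <<'E'
from h import *
import bench
print([ (k,getattr(bench,k)) for k in dir(bench) if 'grip' in k.lower()])
d=snapshot("top")
print("box",sh(ray(d,[[540,258],[553,262]],195)),sh(ray(d,[[540,258]],0)))
g=cv2.cvtColor(d["img"],cv2.COLOR_BGR2HSV)
m=((g[...,0]<20)&(g[...,1]>150)).astype(np.uint8);m[:165]=0;m[215:]=0;m[:,:290]=0;m[:,340:]=0
c=max(cv2.findContours(m,0,1)[0],key=cv2.contourArea)
w=ray(d,c[:,0],89);(p,r)=cv2.minEnclosingCircle(w.astype(np.float32));print("roll",sh(p),r)
for a in plates(d,"top"): print(sh(a[1][0]),sh(cv2.boxPoints(a[1])).tolist())
print(sh(sense()["tool_pos"]))
E
```

```text
[('grip_point_offset', -18.700000000000003)]
box [[-183.8 -388.8]
 [-192.7 -409.9]] [[-180.6 -471. ]]
roll [[-5.  -9.5]] 29.322250366210938
[[ -8.3 162. ]] [[-64.1, 221.8], [-52.0, 92.9], [47.4, 102.3], [35.3, 231.2]]
[[  -0.5 -169.6]] [[-58.3, -227.1], [40.0, -240.3], [57.3, -112.1], [-41.0, -98.8]]
[[-325.4 -498.9]]
```

Emit:
drive_tool:
  commands: "0 0 0 0 0 -0.149;0 0 0 0 0 -0.149;0 0 0 0 0 -0.149;0 0 0 0 0 -0.149;0 0 0 0 0 -0.149;0 0 0 0 0 -0.149;0 0 0 0 0 -0.149;0 0 0 0 0 -0.149"
  hand: 0.05

```text
time: 1.1
tool_pos: [270.6, -535.5, 192.1]
tcp_rot: [-180.0, -0.0, 95.5]
ft_force: [0.7, 0.0, 0.0]
finger_gap: 50.1
```

Emit:
drive_tool:
  commands: "0.04 0 0 0 0 0;0.04 0 0 0 0 0;0.04 0 0 0 0 0;0.04 0 0 0 0 0;0.04 0 0 0 0 0;0.0356 0.0317 0 0 0 0;0.0356 0.0317 0 0 0 0;0.0356 0.0317 0 0 0 0;0.0356 0.0317 0 0 0 0;0.0356 0.0317 0 0 0 0"

```text
time: 2.1
tool_pos: [395.7, -143.3, 192.6]
tcp_rot: [179.9, 0.0, 95.1]
ft_force: [-0.1, -0.7, -0.1]
finger_gap: 50.2
```

Emit:
drive_tool:
  commands: "0.0356 0.0317 0 0 0 0;0.0356 0.0317 0 0 0 0;0.0356 0.0317 0 0 0 0;0.0356 0.0317 0 0 0 0;0.0356 0.0317 0 0 0 0;0 0 0.04 0 0 0;0 0 0.04 0 0 0;0 0 0 0 0 0;0 0 0 0 0 0"

```text
time: 3.0
tool_pos: [536.1, 46.4, 112.1]
tcp_rot: [-179.9, -0.0, 95.1]
ft_force: [0.6, -0.2, 0.5]
finger_gap: 49.8
```

Run:
```python
from h import *
s=sense();print(sh(s["tool_pos"]),s["tool_pos"],s["tcp_rot"],s["ft_force"],s["time"])
d=snapshot("side");cv2.imwrite("pics/s1.png",cv2.resize(d["img"][150:390,190:510],None,fx=2.4,fy=2.4))
```

```text
[[-7.8 56.1]] [536.11788543  46.37914621 112.14529948] [-1.79877909e+02 -1.12782319e-02  9.50935093e+01] [ 0.64891648 -0.24848229  0.4559477 ] 3.0
```

View pics/s1.png

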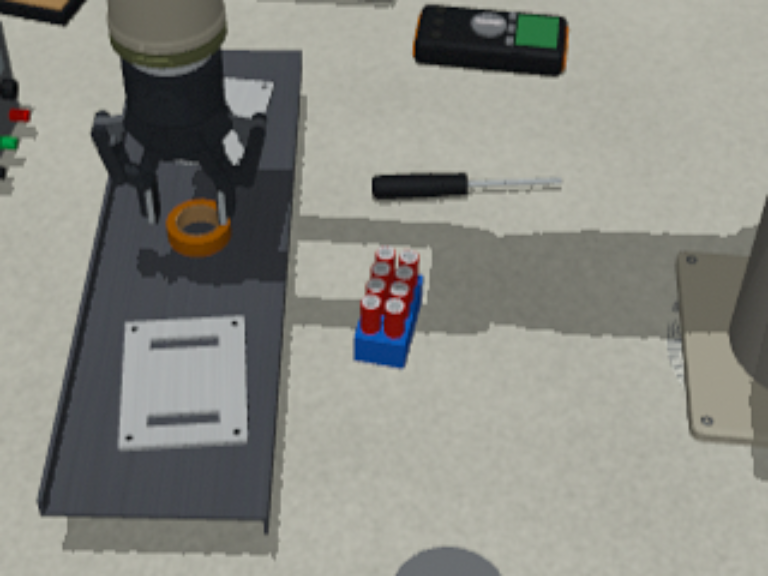

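The hand is over the gap between the plate and the roll. Next I lower it until it touches.

Emit:
drive_tool:
  commands: "0 0 0.018 0 0 0;0 0 0.016 0 0 0;0 0 0.002 0 0 0;0 0 0 0 0 0;0 0 0 0 0 0"

```text
time: 3.55
tool_pos: [538.4, 46.3, 78.5]
tcp_rot: [179.8, 0.0, 95.1]
ft_force: [-0.4, 0.1, -0.0]
finger_gap: 50.3
```

Emit:
drive_tool:
  commands: "0 0 0.001 0 0 0;0 0 0.001 0 0 0;0 0 0.001 0 0 0;0 0 0 0 0 0;0 0 0 0 0 0"

```text
time: 4.05
tool_pos: [536.8, 46.5, 73.1]
tcp_rot: [-180.0, -0.0, 95.1]
ft_force: [0.3, 0.5, -0.7]
finger_gap: 49.8
```

Emit:
drive_tool:
  commands: "0 0 0.0015 0 0 0;0 0 0 0 0 0;0 0 0 0 0 0"

```text
time: 4.35
tool_pos: [536.8, 46.4, 71.6]
tcp_rot: [-180.0, -0.0, 95.1]
ft_force: [0.4, -0.4, -0.3]
finger_gap: 49.9
```

Emit:
drive_tool:
  commands: "0 0 0.0015 0 0 0;0 0 0 0 0 0;0 0 0 0 0 0"

```text
time: 4.65
tool_pos: [536.8, 46.4, 70.1]
tcp_rot: [-180.0, -0.0, 95.1]
ft_force: [0.1, -0.5, -1.0]
finger_gap: 50.4
```

Emit:
drive_tool:
  commands: "0 0 0.001 0 0 0;0 0 0 0 0 0;0 0 0 0 0 0"

```text
time: 4.95
tool_pos: [536.9, 46.4, 69.1]
tcp_rot: [-180.0, -0.0, 95.1]
ft_force: [-0.1, 0.1, 0.7]
finger_gap: 49.7
```

Emit:
drive_tool:
  commands: "0 0 0.001 0 0 0;0 0 0 0 0 0;0 0 0 0 0 0"

```text
time: 5.25
tool_pos: [536.8, 46.5, 68.1]
tcp_rot: [-180.0, -0.0, 95.1]
ft_force: [-0.8, 0.1, 0.3]
finger_gap: 49.9
```

Emit:
drive_tool:
  commands: "0 0 0.0007 0 0 0;0 0 0 0 0 0;0 0 0 0 0 0"

```text
time: 5.55
tool_pos: [536.9, 46.4, 67.5]
tcp_rot: [-180.0, -0.0, 95.1]
ft_force: [0.8, 0.4, 0.3]
finger_gap: 50.0
```

Emit:
drive_tool:
  commands: "0 0 0.0007 0 0 0;0 0 0 0 0 0;0 0 0 0 0 0"

```text
time: 5.85
tool_pos: [536.9, 46.4, 66.8]
tcp_rot: [-180.0, -0.0, 95.1]
ft_force: [-0.4, 0.4, -0.5]
finger_gap: 49.8
```

Emit:
drive_tool:
  commands: "0 0 0.0007 0 0 0;0 0 0 0 0 0;0 0 0 0 0 0"

```text
time: 6.15
tool_pos: [536.9, 46.5, 66.1]
tcp_rot: [-180.0, -0.0, 95.1]
ft_force: [0.2, 0.0, -0.3]
finger_gap: 50.0
```

Emit:
drive_tool:
  commands: "0 0 0.001 0 0 0;0 0 0 0 0 0"

```text
time: 6.35
tool_pos: [536.8, 46.4, 64.9]
tcp_rot: [-180.0, -0.0, 95.1]
ft_force: [-1.2, -0.2, -0.0]
finger_gap: 50.0
```

Emit:
drive_tool:
  commands: "0 0 0.001 0 0 0;0 0 0 0 0 0"

```text
time: 6.55
tool_pos: [536.8, 46.4, 63.9]
tcp_rot: [-180.0, -0.0, 95.1]
ft_force: [0.4, -0.0, -0.9]
finger_gap: 49.8
```

Emit:
drive_tool:
  commands: "0 0 0.001 0 0 0;0 0 0 0 0 0"

```text
time: 6.75
tool_pos: [536.8, 46.4, 62.9]
tcp_rot: [-180.0, -0.0, 95.1]
ft_force: [-0.6, 0.1, 0.2]
finger_gap: 49.6
```

Run:
```python
from h import *
d=snapshot("side");cv2.imwrite("pics/s2.png",cv2.resize(d["img"][200:300,200:330],None,fx=6,fy=6,interpolation=cv2.INTER_CUBIC))
```

```text
(no output)
```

View pics/s2.png

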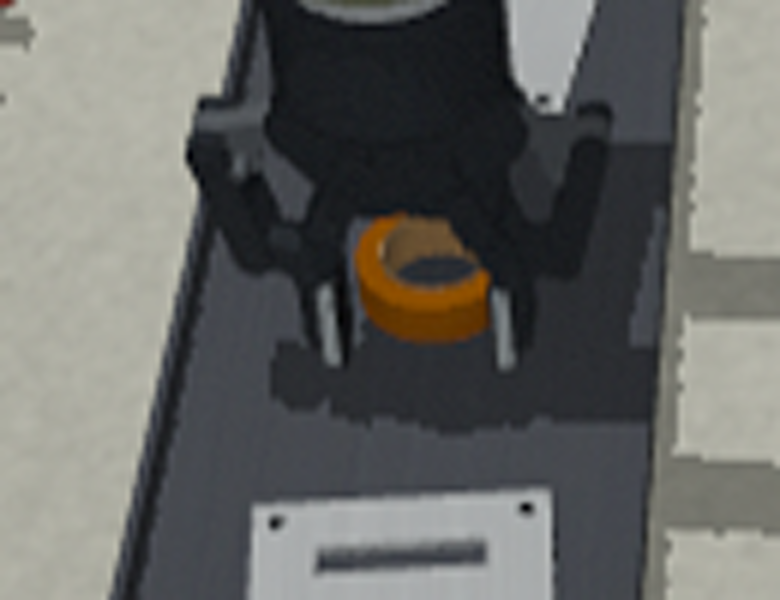

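Run:
```python
from h import *
d=snapshot("side")
for xs in(17,-33):
  for z in(66,70,74,78):
    w=O+xs*ex+67*ey; print(xs,z,proj(d,[*w,z]).round(1))
```

```text
17 66 [[259.8 274.3]]
17 70 [[259.6 273. ]]
17 74 [[259.4 271.7]]
17 78 [[259.3 270.3]]
-33 66 [[283.8 274.7]]
-33 70 [[283.7 273.3]]
-33 74 [[283.6 272. ]]
-33 78 [[283.5 270.7]]
```

Run:
```python
from h import *
d=snapshot("side");c=d["img"][225:290,225:320].astype(float)
c=np.clip((c/110)**.6*255,0,255).astype(np.uint8)
cv2.imwrite("pics/s3.png",cv2.resize(c,None,fx=8,fy=8,interpolation=cv2.INTER_NEAREST))
w=snapshot("wrist");cv2.imwrite("pics/w3.png",np.clip(255*(w["img"]/255.)**.6,0,255).astype(np.uint8));print(w["K"],w["tool_from_camera"])
```

```text
[[371.64829954   0.         316.34970559]
 [  0.         371.64829954 238.95763381]
 [  0.           0.           1.        ]] [[-4.05139637e-04  9.60508858e-01  2.78249115e-01  7.10765204e+01]
 [ 9.99999846e-01  2.83569376e-04  4.77157590e-04  4.65750586e-02]
 [ 3.79411164e-04  2.78249266e-01 -9.60508825e-01 -1.82500260e+02]
 [ 0.00000000e+00  0.00000000e+00  0.00000000e+00  1.00000000e+00]]
```

View pics/s3.png

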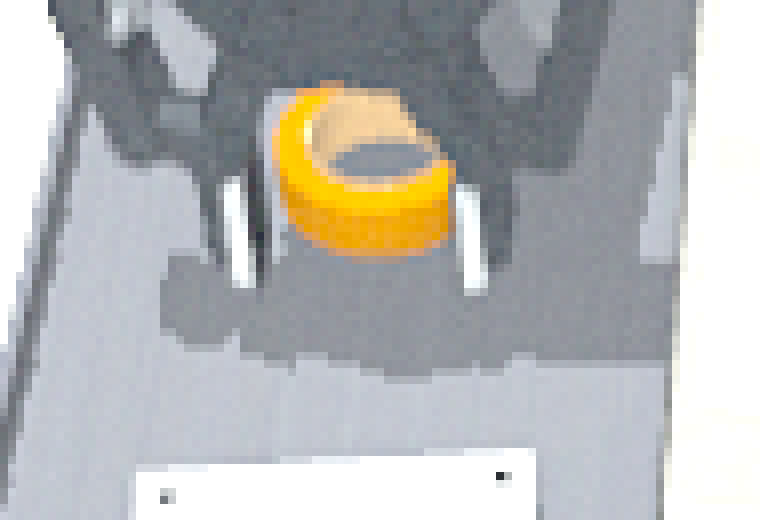

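View pics/w3.png

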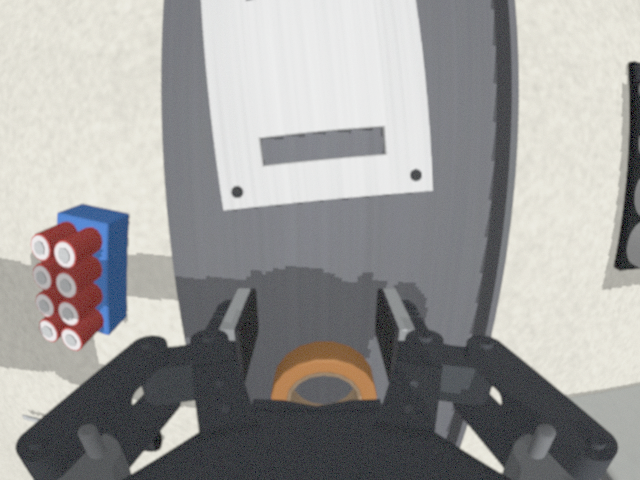

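```bash
cat >> h.py <<'E'
from scipy.spatial.transform import Rotation as Rn
def wray(w,s,px):
    K=w["K"];u=np.array([px[0]-K[0,2],px[1]-K[1,2]]);r=np.hypot(*u);th=r/K[0,0]
    v=np.array([np.sin(th)*u[0]/r,-np.sin(th)*u[1]/r,-np.cos(th)])
    T=w["tool_from_camera"];R=Rn.from_euler("xyz",s["tcp_rot"],degrees=True).as_matrix()
    return s["tool_pos"]+R@T[:3,3],R@T[:3,:3]@v
def sray(d,px):
    R=d["world_to_cam"][:3,:3];K=d["K"];v=np.array([(px[0]-K[0,2])/K[0,0],-(px[1]-K[1,2])/K[1,1],-1])@R
    return -R.T@d["world_to_cam"][:3,3],v/np.linalg.norm(v)
def tri(a,b):
    (p,u),(q,v)=a,b; t=np.linalg.lstsq(np.c_[u,-v],q-p,rcond=None)[0]
    x=p+t[0]*u;y=q+t[1]*v;return (x+y)/2,np.linalg.norm(x-y)
E
python3 - <<'E'
from h import *
s=sense();w=snapshot("wrist");d=snapshot("side")
for a,b in(((244,289),(284.5,261.3)),((391,289),(255.4,260.6)),((237,191.5),None)):
    if b is None:
        p,v=wray(w,s,a); print("hole",sh(p+v*(75-p[2])/v[2])); continue
    x,e=tri(wray(w,s,a),sray(d,b)); print(x.round(1),e.round(1),sh(x))
# plate corners by wrist
for a in((223,210),(433,191)):
    p,v=wray(w,s,a);print(sh(p+v*(75-p[2])/v[2]))
print(sense()["time"])
E
```

```text
[506.3  52.1 103.7] 1.2 [[-37.   64.6]]
[566.7  57.1 103.6] 1.7 [[23.7 64. ]]
hole [[-44.2 101.1]]
[[-51.6  92.3]]
[[ 48.9 101.5]]
7.05
```

Run:
```python
from h import *
w=snapshot("wrist");c=w["img"][255:395,180:450].astype(float)
c=np.clip((c/130)**.6*255,0,255).astype(np.uint8)
cv2.imwrite("pics/w4.png",cv2.resize(c,None,fx=2.9,fy=2.9,interpolation=cv2.INTER_NEAREST))
T=np.linalg.inv(w["tool_from_camera"])
for p in((11,-25,-5),(11,25,-5),(-11,-25,-5),(11,-25,-41),(11,-25,-18),(-11,-25,-41)):
    q=T[:3,:3]@np.array(p)+T[:3,3]; th=np.arctan2(np.hypot(q[0],q[1]),-q[2]);u=np.array([q[0],-q[1]]);u/=np.hypot(*u)
    print(p,(w["K"][:2,2]+u*th*w["K"][0,0]).round())
```

```text
(11, -25, -5) [267. 255.]
(11, 25, -5) [366. 255.]
(-11, -25, -5) [269. 295.]
(11, -25, -41) [256. 283.]
(11, -25, -18) [264. 264.]
(-11, -25, -41) [260. 329.]
```

View pics/w4.png

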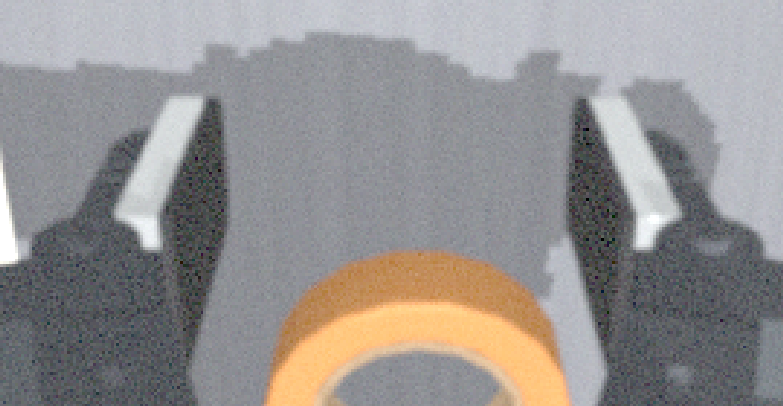

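The two views put the finger tips about 35–40 mm above the shelf. That is higher than the TCP figure says, and it explains why I've felt no contact. I'll keep lowering, watching the force.

Emit:
drive_tool:
  commands: "0 0 0.005 0 0 0;0 0 0.005 0 0 0;0 0 0.005 0 0 0;0 0 0 0 0 0"

```text
time: 7.5
tool_pos: [535.9, 46.4, 46.7]
tcp_rot: [-179.9, -0.0, 95.1]
ft_force: [0.1, 0.0, 0.2]
finger_gap: 50.3
```

Run:
```python
from h import *
s=sense();print(s["tool_pos"],s["ft_force"])
d=snapshot("side");c=d["img"][225:290,225:320].astype(float)
c=np.clip((c/110)**.6*255,0,255).astype(np.uint8)
cv2.imwrite("pics/s5.png",cv2.resize(c,None,fx=8,fy=8,interpolation=cv2.INTER_NEAREST))
w=snapshot("wrist");c=w["img"][255:395,180:450].astype(float)
c=np.clip((c/130)**.6*255,0,255).astype(np.uint8)
cv2.imwrite("pics/w5.png",cv2.resize(c,None,fx=2.9,fy=2.9,interpolation=cv2.INTER_NEAREST))
```

```text
[535.90522831  46.44647267  46.73213886] [0.11817266 0.0268821  0.18385296]
```

View pics/s5.png

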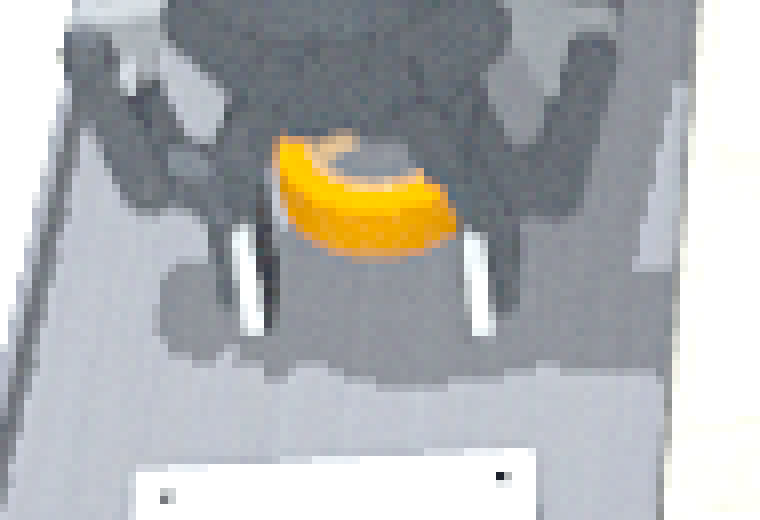

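View pics/w5.png

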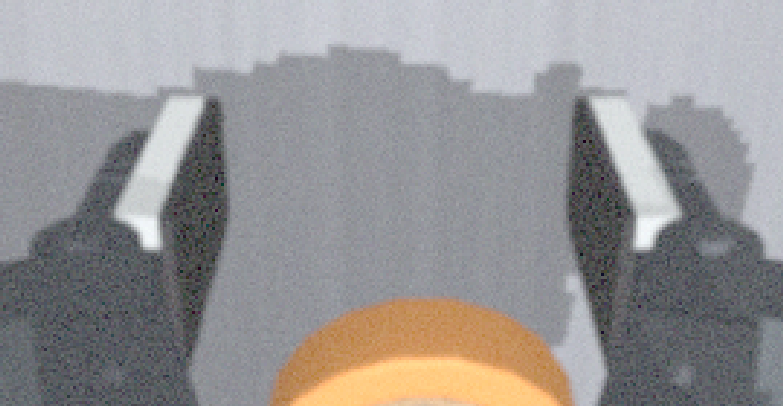

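Emit:
drive_tool:
  commands: "0 0 0.005 0 0 0;0 0 0.005 0 0 0;0 0 0.002 0 0 0;0 0 0 0 0 0;0 0 0 0 0 0"

```text
time: 8.1
tool_pos: [536.9, 46.4, 36.0]
tcp_rot: [-180.0, -0.0, 95.1]
ft_force: [-0.2, -0.5, 0.0]
finger_gap: 49.9
```

Emit:
drive_tool:
  commands: "0 0 0.001 0 0 0;0 0 0 0 0 0"

```text
time: 8.3
tool_pos: [536.9, 46.5, 35.1]
tcp_rot: [180.0, 0.0, 95.1]
ft_force: [0.8, -1.2, -0.4]
finger_gap: 49.4
```

Emit:
drive_tool:
  commands: "0 0 0.001 0 0 0;0 0 0 0 0 0"

```text
time: 8.5
tool_pos: [536.8, 46.4, 34.0]
tcp_rot: [-180.0, -0.0, 95.1]
ft_force: [0.1, 1.0, 0.5]
finger_gap: 49.9
```

Emit:
drive_tool:
  commands: "0 0 0.001 0 0 0;0 0 0 0 0 0"

```text
time: 8.7
tool_pos: [536.8, 46.5, 32.9]
tcp_rot: [-180.0, -0.0, 95.1]
ft_force: [-0.5, 0.1, -0.7]
finger_gap: 49.7
```

Emit:
drive_tool:
  commands: "0 0 0.001 0 0 0;0 0 0 0 0 0"

```text
time: 8.9
tool_pos: [536.8, 46.5, 31.9]
tcp_rot: [-180.0, -0.0, 95.1]
ft_force: [0.1, 0.8, 0.2]
finger_gap: 49.8
```

Emit:
drive_tool:
  commands: "0 0 0.001 0 0 0;0 0 0 0 0 0"

```text
time: 9.1
tool_pos: [536.8, 46.4, 30.9]
tcp_rot: [-180.0, -0.0, 95.1]
ft_force: [0.2, 0.1, 0.2]
finger_gap: 50.0
```

Emit:
drive_tool:
  commands: "0 0 0.001 0 0 0;0 0 0 0 0 0"

```text
time: 9.3
tool_pos: [536.8, 46.4, 29.9]
tcp_rot: [-180.0, -0.0, 95.1]
ft_force: [-0.2, 1.2, 0.9]
finger_gap: 50.3
```

Run:
```python
from h import *
s=sense()
d=snapshot("side");c=d["img"][225:290,225:320].astype(float)
c=np.clip((c/110)**.6*255,0,255).astype(np.uint8)
cv2.imwrite("pics/s6.png",cv2.resize(c,None,fx=8,fy=8,interpolation=cv2.INTER_NEAREST))
```

```text
(no output)
```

View pics/s6.png

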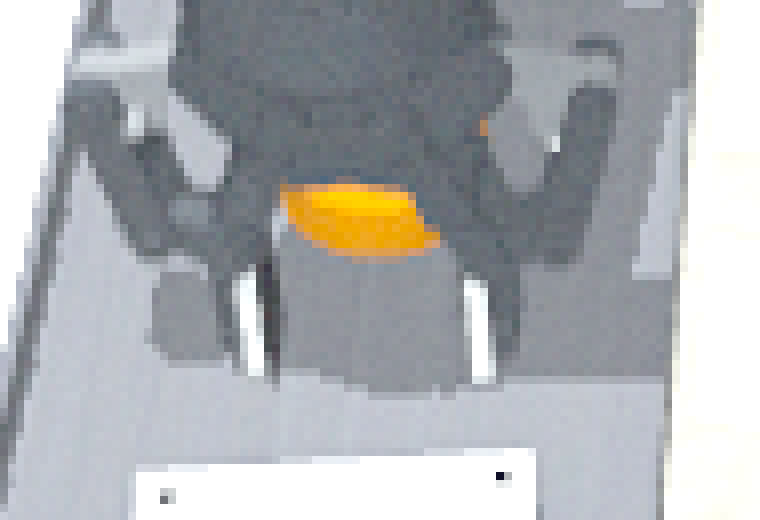

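Emit:
drive_tool:
  commands: "0 0 0.0007 0 0 0;0 0 0 0 0 0"

```text
time: 9.55
tool_pos: [536.8, 46.4, 29.3]
tcp_rot: [-180.0, 0.0, 95.1]
ft_force: [-0.5, 0.3, -0.1]
finger_gap: 50.2
```

Emit:
drive_tool:
  commands: "0 0 0.0007 0 0 0;0 0 0 0 0 0"

```text
time: 9.75
tool_pos: [536.8, 46.5, 28.6]
tcp_rot: [-180.0, -0.0, 95.1]
ft_force: [-0.1, -0.1, -0.4]
finger_gap: 50.0
```

Emit:
drive_tool:
  commands: "0 0 0.0007 0 0 0;0 0 0 0 0 0"

```text
time: 9.95
tool_pos: [536.9, 46.5, 28.0]
tcp_rot: [180.0, -0.0, 95.1]
ft_force: [-0.8, 0.5, -0.1]
finger_gap: 50.3
```

Emit:
drive_tool:
  commands: "0 0 0.0007 0 0 0;0 0 0 0 0 0"

```text
time: 10.15
tool_pos: [537.0, 46.4, 27.9]
tcp_rot: [180.0, 0.0, 95.1]
ft_force: [-2.6, 0.5, 5.7]
finger_gap: 50.2
```

Contact with the shelf came at TCP z≈28.0. I raise 1.7 mm and push the plate along the shelf.

Emit:
drive_tool:
  commands: "0 0 -0.0017 0 0 0;0.012 0 0 0 0 0;0.01 0 0 0 0 0;0.008 0 0 0 0 0;0.008 0 0 0 0 0;0.008 0 0 0 0 0;0.008 0 0 0 0 0;0.008 0 0 0 0 0;0 0 0 0 0 0"

```text
time: 11.05
tool_pos: [531.2, 109.3, 28.9]
tcp_rot: [-180.0, -0.0, 95.2]
ft_force: [-0.2, 0.5, 0.1]
finger_gap: 50.0
```

Run:
```python
from h import *
s=sense();print(s["tool_pos"],sh(s["tool_pos"]),s["ft_force"])
d=snapshot("side");cv2.imwrite("pics/s7.png",cv2.resize(d["img"][150:390,190:510],None,fx=2.4,fy=2.4))
for a in plates(d,"side"):
  if a[0]<3500: print(a[0],sh(a[1][0]),np.round(a[1][1],1),a[1][2],sh(cv2.boxPoints(a[1])).tolist())
```

```text
[531.22740769 109.32972466  28.9499536 ] [[ -6.9 119.3]] [-0.18524551  0.45635414  0.12672022]
2718.0 [[ -0.7 197.6]] [ 99.3 129.6] 5.050257682800293 [[-50.2, 262.6], [-50.6, 132.9], [48.7, 132.6], [49.1, 262.3]]
3207.0 [[114.  -27.9]] [ 66.3 609.8] 15.731669425964355 [[25.8, 265.8], [136.9, -333.7], [202.1, -321.6], [91.0, 277.9]]
```

View pics/s7.png

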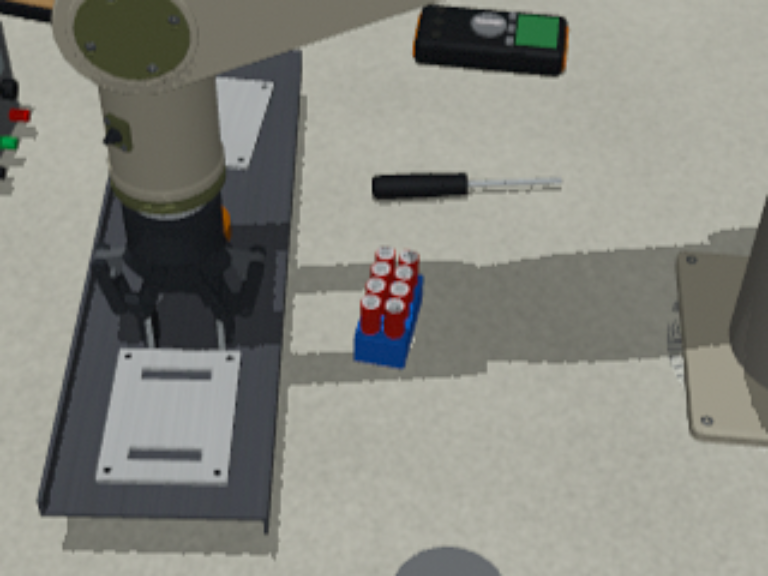

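Emit:
drive_tool:
  commands: "0.008 0 0 0 0 0;0.008 0 0 0 0 0;0.008 0 0 0 0 0;0.008 0 0 0 0 0;0.008 0 0 0 0 0;0.008 0 0 0 0 0;0.008 0 0 0 0 0;0.005 0 0 0 0 0;0.003 0 0 0 0 0;0 0 0 0 0 0"

```text
time: 12.1
tool_pos: [525.7, 172.4, 29.0]
tcp_rot: [180.0, -0.0, 95.1]
ft_force: [0.1, -0.2, 0.5]
finger_gap: 49.7
```

```bash
cat > look.py <<'E'
from h import *
import sys
s=sense();print(s["time"],s["tool_pos"].round(1),sh(s["tool_pos"]),s["ft_force"].round(1))
d=snapshot("side");cv2.imwrite(f"pics/{sys.argv[1]}.png",cv2.resize(d["img"][150:390,190:510],None,fx=2.4,fy=2.4))
hsv=cv2.cvtColor(d["img"],cv2.COLOR_BGR2HSV)
m=((hsv[...,2]>190)&(hsv[...,1]<16)).astype(np.uint8);m[:260]=0;m[400:]=0;m[:,:190]=0;m[:,330:]=0
for c in cv2.findContours(m,0,1)[0]:
    if cv2.contourArea(c)>900:
        r=cv2.minAreaRect(ray(d,c[:,0],75.).astype(np.float32));print(cv2.contourArea(c),sh(r[0]),np.round(r[1],1),r[2],sh(cv2.boxPoints(r)).tolist())
E
python3 look.py s8
```

```text
12.1 [525.7 172.4  29. ] [[ -6.7 182.6]] [ 0.1 -0.2  0.5]
```

View pics/s8.png

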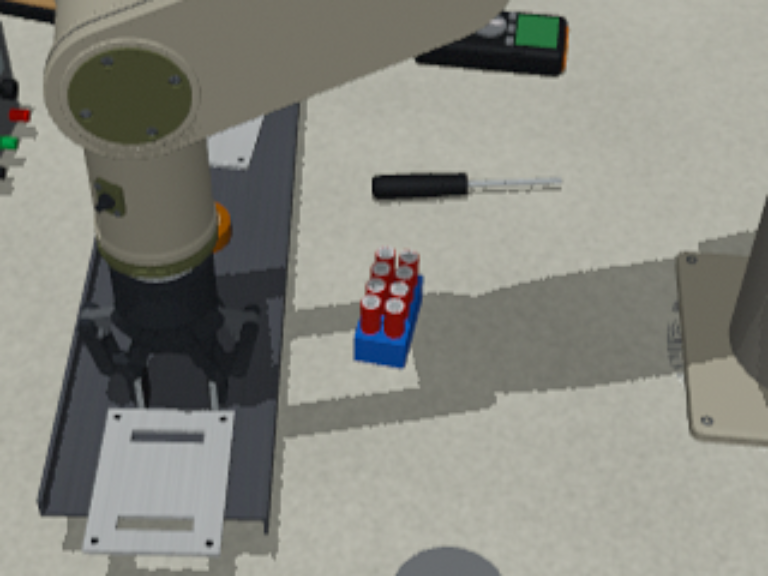

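Run:
```python
from h import *
d=snapshot("side")
c=np.array([(110,409),(235,411),(219,551),(84,549)])/2.4+[190,150]
print(sh(ray(d,c-[0,0],75.)))
i=d["img"][335,280:290];print(d["img"][360:385,250].tolist()); print(d["img"][312:326,250].sum(1)//3)
```

```text
[[ 47.1 195.9]
 [-52.2 195.6]
 [-50.7 323.6]
 [ 47.3 324.3]]
[[174, 174, 171], [174, 173, 170], [174, 173, 170], [176, 174, 172], [164, 163, 160], [131, 133, 129], [115, 122, 120], [113, 123, 122], [113, 123, 124], [112, 122, 122], [126, 132, 131], [157, 158, 156], [171, 171, 168], [170, 169, 166], [169, 169, 165], [170, 169, 165], [170, 169, 166], [171, 170, 167], [172, 171, 168], [160, 160, 156], [131, 130, 127], [143, 150, 149], [164, 176, 176], [165, 177, 177], [165, 176, 176]]
[ 15  13  14  18  15  16  28  51 133 176 172 171 170 170]
```

Emit:
drive_tool:
  commands: "0.003 0 0 0 0 0;0.003 0 0 0 0 0;0.002 0 0 0 0 0;0 0 0 0 0 0;0 0 0 0 0 0;-0.01 0 0 0 0 0;-0.02 0 -0.01 0 0 0;0 0 -0.04 0 0 0;0 0 -0.03 0 0 0"

```text
time: 13.1
tool_pos: [527.5, 148.7, 110.1]
tcp_rot: [-180.0, 0.0, 95.0]
ft_force: [-0.1, -0.1, 1.1]
finger_gap: 50.0
```

```bash
cat > look2.py <<'E'
from h import *
import sys
s=sense();print(s["time"],s["tool_pos"].round(1),sh(s["tool_pos"]),s["ft_force"].round(1))
d=snapshot("side");cv2.imwrite(f"pics/{sys.argv[1]}.png",cv2.resize(d["img"][290:390,195:315],None,fx=6,fy=6,interpolation=cv2.INTER_CUBIC))
E
python3 look2.py s9
```

```text
13.1 [527.5 148.7 110.1] [[ -7.  158.8]] [-0.1 -0.1  1.1]
```

View pics/s9.png

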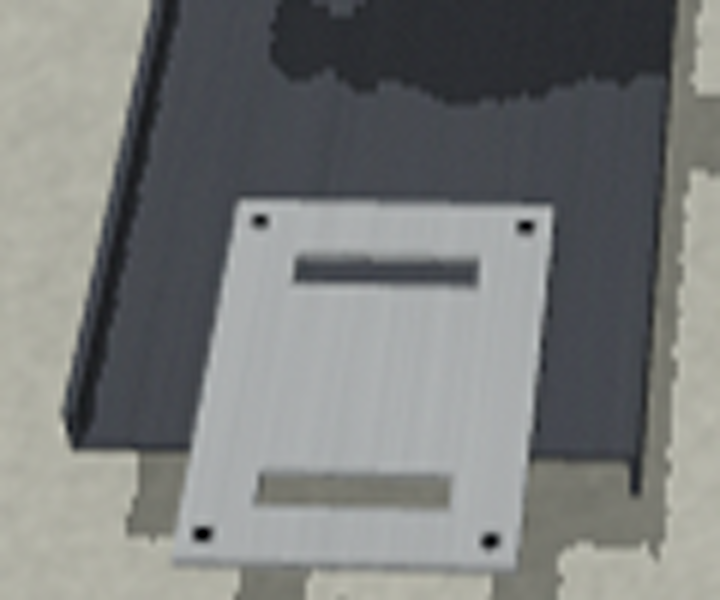

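Run:
```python
from h import *
d=snapshot("side")
f=lambda c:(np.array(c)+.5)/6-.5+[195,290]
print(sh(ray(d,f([(238,200),(553,206),(517,565),(173,558)]),75.)))
print("shelf end",sh(ray(d,f([(85,448),(180,450),(560,459),(632,460)]),70.)))
```

```text
[[ 49.2 201.9]
 [-50.5 202.1]
 [-50.6 331.9]
 [ 48.9 332. ]]
shelf end [[ 82.4 291.9]
 [ 53.9 291.9]
 [-59.6 292.4]
 [-81.  292.2]]
```

Emit:
drive_tool:
  commands: "0 0 0 0 0 -0.143;0 0 0 0 0 -0.143;0 0 0 0 0 -0.143;0 0 0 0 0 -0.143;0 0 0 0 0 -0.143;0 0 0 0 0 -0.143;0 0 0 0 0 -0.143;0 0 0 0 0 -0.143;0 0 0 0 0 -0.143;0 0 0 0 0 -0.143"

```text
time: 14.2
tool_pos: [527.3, 149.4, 108.2]
tcp_rot: [-180.0, -0.1, 177.4]
ft_force: [-0.1, -1.3, 0.1]
finger_gap: 49.9
```

Emit:
drive_tool:
  commands: "0 0 0 0 0 -0.143;0.017 0.026 0 0 0 0;0.017 0.027 0 0 0 0;0.017 0.026 0 0 0 0;0.018 0.027 0 0 0 0;0 0 0 0 0 0;0 0 0 0 0 0"

```text
time: 14.9
tool_pos: [448.9, 249.1, 108.5]
tcp_rot: [-180.0, -0.0, -174.7]
ft_force: [-0.2, 0.4, -0.4]
finger_gap: 50.6
```

```bash
python3 look.py s10; python3 -c "
from h import *;print(sense()['tcp_rot'],sense()['joint_pos'])"
```

```text
14.9 [448.9 249.1 108.5] [[-76.2 266. ]] [-0.2  0.4 -0.4]
[-1.79966910e+02 -6.46709478e-03 -1.74747461e+02] [ 2.32599432e+01 -2.73579197e+00  1.04623419e+02 -3.01135832e-02
  7.81287538e+01 -7.19863989e+01]
```

View pics/s10.png

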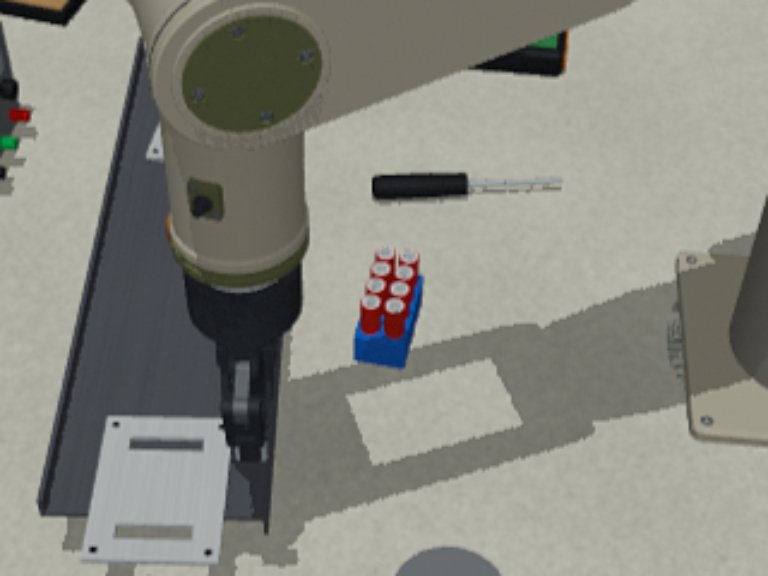

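Emit:
drive_tool:
  commands: "0 0 0.03 0 0 0;0 0 0.03 0 0 0;0 0 0.012 0 0 0;0 0 0 0 0 0;0 0 0 0 0 0"

```text
time: 15.45
tool_pos: [450.1, 249.0, 37.8]
tcp_rot: [180.0, 0.0, -174.8]
ft_force: [0.4, 0.4, 0.4]
finger_gap: 50.3
```

```bash
python3 look.py s11
```

```text
15.45 [450.1 249.   37.8] [[-75.  265.7]] [0.4 0.4 0.4]
```

View pics/s11.png

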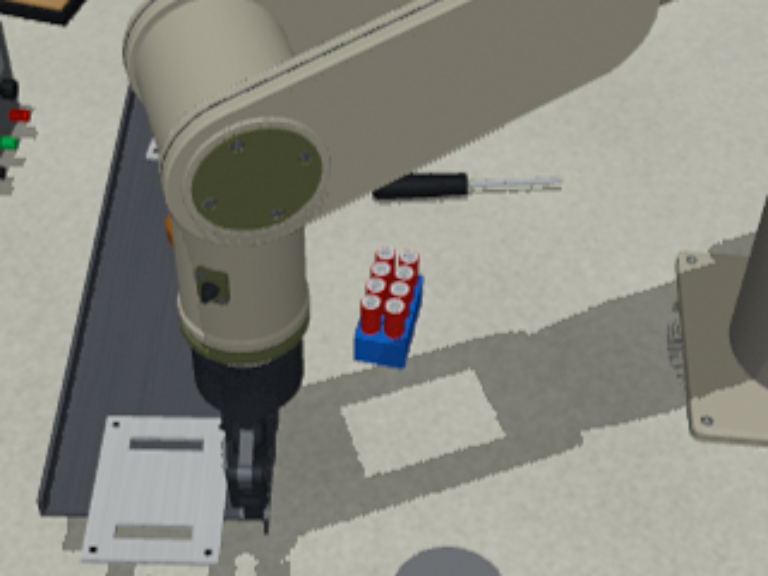

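Emit:
drive_tool:
  commands: "0 0 0.005 0 0 0;0 0 0.0033 0 0 0;0 0 0 0 0 0;-0.006 0 0 0 0 0;-0.006 0 0 0 0 0;-0.006 0 0 0 0 0;-0.006 0 0 0 0 0;-0.006 0 0 0 0 0;-0.004 0 0 0 0 0;0 0 0 0 0 0"

```text
time: 16.5
tool_pos: [483.8, 252.4, 28.7]
tcp_rot: [180.0, 0.0, -174.8]
ft_force: [0.5, -0.8, -0.3]
finger_gap: 49.6
```

```bash
python3 look.py s12
```

```text
16.5 [483.8 252.4  28.7] [[-41.1 266. ]] [ 0.5 -0.8 -0.3]
```

View pics/s12.png

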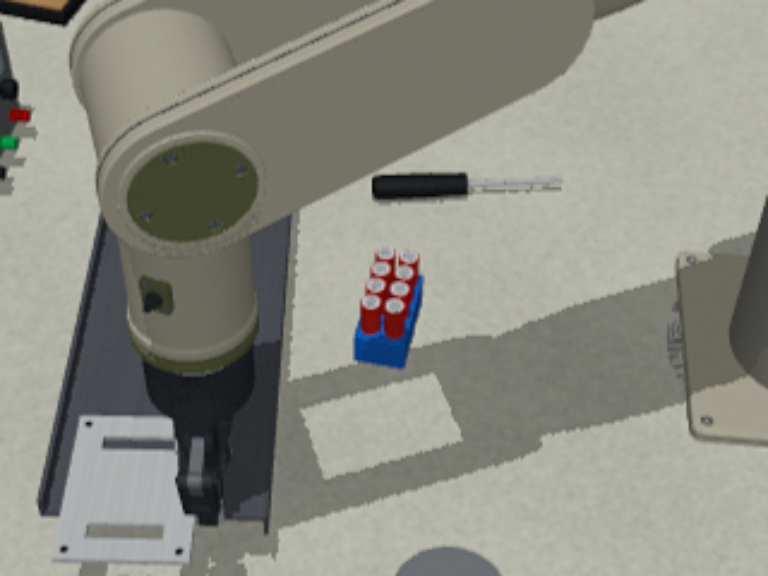

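Emit:
drive_tool:
  commands: "-0.002 0 0 0 0 0;-0.002 0 0 0 0 0;-0.002 0 0 0 0 0;0 0 0 0 0 0"

```text
time: 16.95
tool_pos: [489.4, 253.0, 28.7]
tcp_rot: [180.0, 0.0, -174.8]
ft_force: [-0.7, 1.1, 0.3]
finger_gap: 49.8
```

Emit:
drive_tool:
  commands: "-0.001 0 0 0 0 0;-0.001 0 0 0 0 0"

```text
time: 17.15
tool_pos: [491.1, 253.2, 28.7]
tcp_rot: [180.0, -0.0, -174.8]
ft_force: [-0.5, -0.6, -0.3]
finger_gap: 50.3
```

Emit:
drive_tool:
  commands: "-0.001 0 0 0 0 0;0 0 0 0 0 0"

```text
time: 17.35
tool_pos: [492.3, 253.3, 28.7]
tcp_rot: [180.0, 0.0, -174.8]
ft_force: [0.3, -0.1, -0.4]
finger_gap: 50.1
```

Emit:
drive_tool:
  commands: "-0.001 0 0 0 0 0;0 0 0 0 0 0"

```text
time: 17.55
tool_pos: [493.2, 253.3, 28.7]
tcp_rot: [180.0, 0.0, -174.8]
ft_force: [-0.8, 0.6, -0.4]
finger_gap: 50.1
```

Emit:
drive_tool:
  commands: "-0.001 0 0 0 0 0;0 0 0 0 0 0"

```text
time: 17.75
tool_pos: [494.2, 253.4, 28.7]
tcp_rot: [180.0, 0.0, -174.8]
ft_force: [-0.4, -0.4, -0.1]
finger_gap: 49.7
```

Emit:
drive_tool:
  commands: "-0.0007 0 0 0 0 0;0 0 0 0 0 0"

```text
time: 17.95
tool_pos: [494.9, 253.5, 28.7]
tcp_rot: [180.0, 0.0, -174.8]
ft_force: [-0.8, -0.1, 0.5]
finger_gap: 50.0
```

Emit:
drive_tool:
  commands: "-0.0008 0 0 0 0 0;0 0 0 0 0 0"

```text
time: 18.15
tool_pos: [495.7, 253.5, 28.7]
tcp_rot: [180.0, 0.0, -174.8]
ft_force: [0.2, -0.5, 1.0]
finger_gap: 50.1
```

Emit:
drive_tool:
  commands: "-0.0008 0 0 0 0 0;0 0 0 0 0 0"

```text
time: 18.35
tool_pos: [496.5, 253.6, 28.7]
tcp_rot: [180.0, 0.0, -174.8]
ft_force: [0.1, -0.3, 0.5]
finger_gap: 49.6
```

```bash
python3 look2.py s13
```

```text
18.35 [496.5 253.6  28.7] [[-28.4 266.1]] [ 0.1 -0.3  0.5]
```

View pics/s13.png

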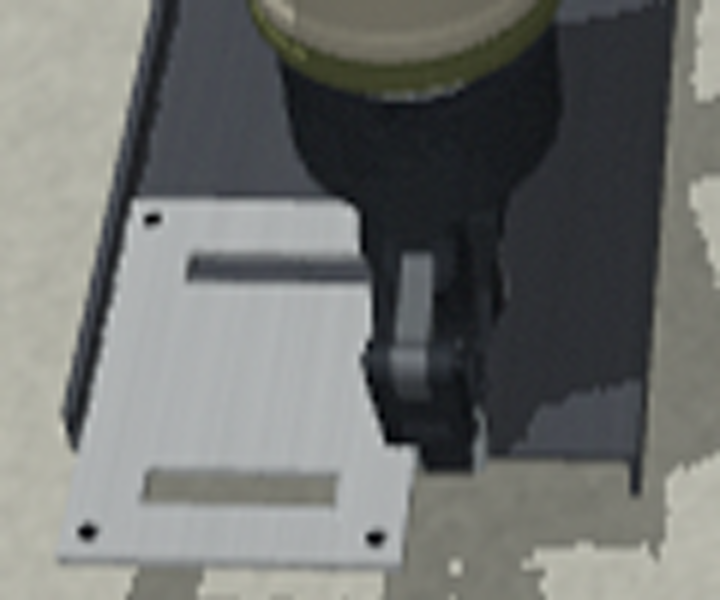

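Emit:
drive_tool:
  commands: "-0.0008 0 0 0 0 0;0 0 0 0 0 0"

```text
time: 18.6
tool_pos: [497.0, 253.7, 28.7]
tcp_rot: [-180.0, -0.0, -174.8]
ft_force: [-2.1, -0.6, 0.0]
finger_gap: 50.1
```

Emit:
drive_tool:
  commands: "-0.0008 0 0 0 0 0;0 0 0 0 0 0"

```text
time: 18.8
tool_pos: [497.0, 253.7, 28.5]
tcp_rot: [-180.0, -0.1, -174.8]
ft_force: [-6.2, -1.3, 4.3]
finger_gap: 50.0
```

Emit:
drive_tool:
  commands: "-0.0008 0 0 0 0 0;0 0 0 0 0 0"

```text
time: 19.0
tool_pos: [497.1, 253.7, 28.5]
tcp_rot: [-180.0, -0.2, -174.8]
ft_force: [-9.5, -1.1, 6.4]
finger_gap: 49.8
```

The force has risen steadily to 9.5 N, so the plate is pressed against the stop. I back off and check.

Emit:
drive_tool:
  commands: "0.005 0 0 0 0 0;0.015 0 0 0 0 0;0.02 0 -0.01 0 0 0;0.02 0 -0.04 0 0 0;0.03 0 -0.04 0 0 0;0.04 0 0 0 0 0;0 0 0 0 0 0"

```text
time: 19.7
tool_pos: [366.6, 242.0, 119.2]
tcp_rot: [180.0, 0.1, -174.7]
ft_force: [1.0, 1.1, -0.9]
finger_gap: 50.2
```

```bash
python3 look2.py s14
python3 - <<'E'
from h import *
d=snapshot("top");cv2.imwrite("pics/t14.png",cv2.resize(d["img"][140:260,120:280],None,fx=5,fy=5,interpolation=cv2.INTER_CUBIC))
E
```

```text
19.7 [366.6 242.  119.2] [[-158.8  266.3]] [ 1.   1.1 -0.9]
```

View pics/s14.png

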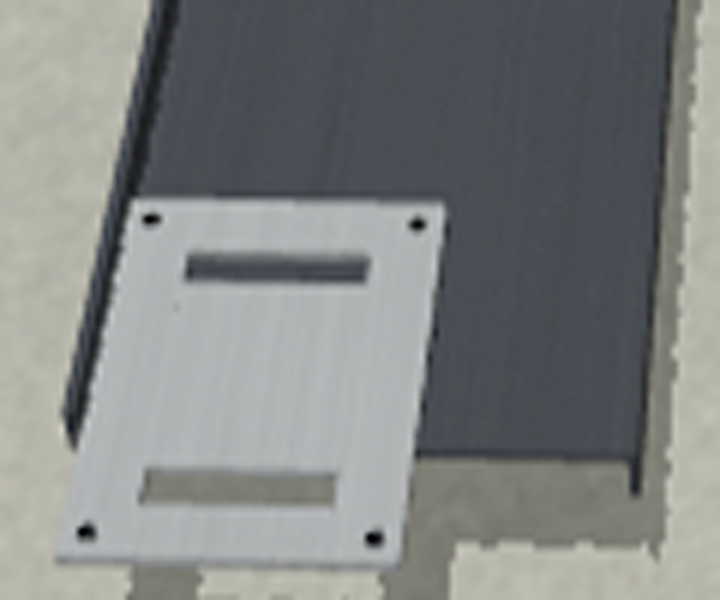

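View pics/t14.png

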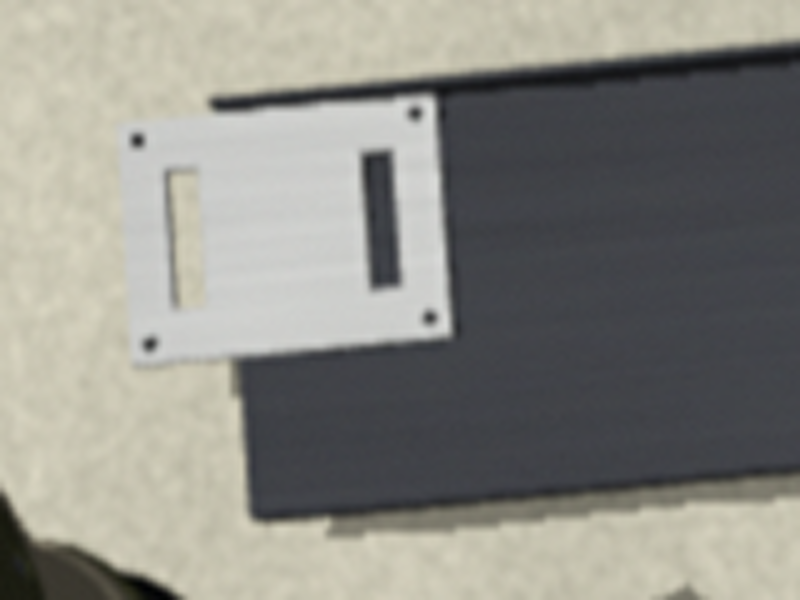

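Run:
```python
from h import *
d=snapshot("side");f=lambda c:(np.array(c)+.5)/6-.5+[195,290]
print(sh(ray(d,f([(134,200),(445,205),(400,563),(58,556)]),75.)))
print("end",sh(ray(d,f([(440,457),(630,460)]),70.)))
d=snapshot("top");f=lambda c:(np.array(c)+.5)/5-.5+[120,140]
print(sh(ray(d,f([(121,122),(438,94),(454,338),(133,366)]),75.)))
print("end",sh(ray(d,f([(242,380),(252,518)]),70.)))
i=d["img"]
for r in(165,175,185,195,205):
    # inner edge subpixel
    p=i[r,195:220].sum(1)/3.; k=np.argmax(-np.diff(p)); lv=(p[k-2]+p[k+3])/2; j=np.flatnonzero(p<lv)[0]if 0 else k
    j=[q for q in range(k-2,k+3) if p[q]>=lv>p[q+1]][0]; x=195+j+(p[j]-lv)/(p[j]-p[j+1]); print(r,sh(ray(d,[x,r],75.)))
```

```text
[[ 82.2 202.6]
 [-16.4 202.4]
 [-16.8 332. ]
 [ 82.2 332.1]]
end [[-23.9 292.5]
 [-80.4 292.2]]
[[ 82.9 329.9]
 [ 81.6 199.9]
 [-18.8 200.7]
 [-17.7 331.1]]
end [[-26.7 289. ]
 [-83.  288.6]]
165 [[ 68.1 201.6]]
175 [[ 47.4 201.4]]
185 [[ 26.8 201.6]]
195 [[  6.2 201.5]]
205 [[-14.2 201.5]]
```

Run:
```python
from h import *
d=snapshot("top");cv2.imwrite("pics/t15.png",d["img"])
for a in plates(d,"top"): print(sh(a[1][0]),a[1][1])
g=cv2.cvtColor(d["img"],cv2.COLOR_BGR2HSV)
m=((g[...,0]<20)&(g[...,1]>150)).astype(np.uint8);m[:165]=0;m[215:]=0;m[:,:290]=0;m[:,340:]=0
c=max(cv2.findContours(m,0,1)[0],key=cv2.contourArea)
print(sh(cv2.minEnclosingCircle(ray(d,c[:,0],89).astype(np.float32))[0]))
i0=cv2.imread("pics/top0.png").astype(int);df=np.abs(d["img"].astype(int)-i0).max(2)
print("diff cells",(df[262:293,275:325]>40).sum(),"roll",(df[170:205,295:332]>40).sum(),"plain",(df[150:212,355:432]>40).sum())
```

```text
[[ 31.2 256.2]] (103.27123260498047, 110.52934265136719)
[[ 1.000e-01 -1.697e+02]] (129.53497314453125, 100.38306427001953)
[[-5.  -9.5]]
diff cells 33 roll 0 plain 0
```

View pics/t15.png

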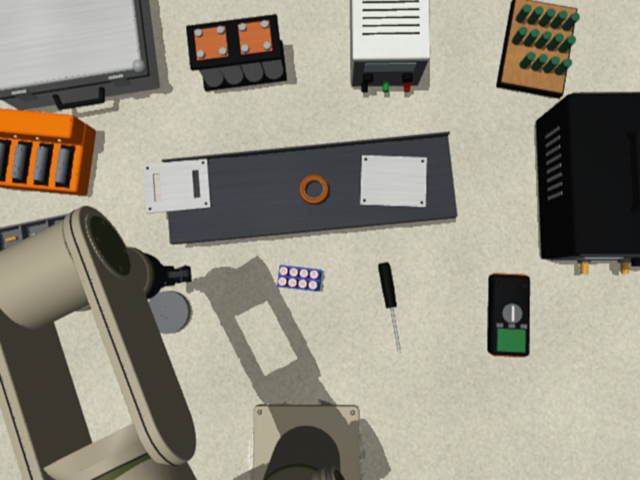

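The top view shows the slotted plate at (178,185), against the stop and overhanging the left end. The roll, plain plate, cells, screwdriver and multimeter are where they started. The hand is clear at (170,275), so I hand in.

```bash
python3 -c "
from bench import *
print(sense()['ft_force'],sense()['time']);print(hand_in())"
```

```text
[-0.32567224 -0.13186785 -0.36069151] 19.95
the job is handed in; nothing more can be done
None
```

The slotted end plate is flush against the back stop and sticks out about 41 mm past the left (+y) end of the shelf, about 32% of its length. I only pushed it. The first push slid it along the shelf from its inner short edge, and the second took it back onto the stop from its front edge. I handed in at about 20 s with the hand clear.

**Checks**
- **Flush:** the force rose steadily to about 9.5 N as the plate met the stop, and both views show the plate parallel to it.
- **Overhang:** the views disagree slightly, with the side view giving 39.7 mm and the top view about 42 mm. I was aiming for 43 mm and left it there, because another nudge could have spoiled the flush fit.
- **Other items:** pixel comparison of the start and end top views shows no change at the plain plate or the tape roll. The only difference around the cell block is 33 pixels, which I put down to the arm's shadow. By eye the screwdriver and multimeter had not moved; the arm partly hid the spool.
- **Finger tips:** at a 50 mm opening they sat about 42 mm behind the reported TCP, much more than the interface description suggests. I found this from two camera views and a light touch of about 6 N on the shelf.

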